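# Open the gear case by its paddle latch

### The arm

A 6-joint arm with a two-finger parallel gripper is mounted at the origin on the work surface. World frame = base frame: x ahead of the robot, y to its left, z up, the work surface at z = 0. Lengths are in m, angles in rad, forces in N, time in s.
With the tool pointing down it reaches from about 0.375 to 0.975 m from the base axis. Payload 3.8 kg.
Tool frame: the origin (TCP) lies midway between the tips of the shut fingers; the grasp point (between the pads) lies 19 mm behind it; z points along the fingers, y is the line along which they close (so a half turn about z gives the same grasp; the last joint's range is limited). The gripper opens to 85 mm and grips with 20 to 120 N. Pads are 22 mm wide; open, the fingers measure 114 mm over their backs; the gripper's body (76 mm by 85 mm) begins 54 mm behind the grasp point. The pads swing forward as they close: fully open they stand 13 mm farther back than shut.
Start: joints at [-1.307, 0.264, 1.604, -0, 1.274, -0.037], TCP at [0.2, -0.645, 0.231] pointing down, gripper open.
Joint ranges: [-2.63, 2.63], [-0.94, 2.18], [0.31, 2.57], [-1.31, 4.45], [0, 2.66], [-2.55, 2.55]. Speed limits (rad/s): [2.57, 2.57, 3.14, 3.14, 3.14, 3.14].

### API

Orientations are given as a rotation vector (axis times angle).
In Python, from workcell import status, read_camera, workorder, masks_of gives the robot as it stands.
- The arm moves only by the tool drive_tool, never from a script. Its argument "rows" is a list of rows, each a list of 7 numbers: the turn, a rotation vector about the tool's x, y, z in degrees, then the shift along the tool's x, y, z in m, then the opening, from 0 (shut) to 1 (fully open). In form: [[ax, ay, az, tx, ty, tz, claw], ...]. A call has 1 to 8 rows; each row shifts and turns the commanded pose from where the row before left it, along the tool's axes as they then stand; what a row does not reach is not made up. A row lasts 1/12 s, in which the tool goes at most 41.7 mm and 7.16 degrees, less where a joint would pass 70% of its speed; a pose out of reach is approached as far as the arm can. A call is refused whole if a number of a shift passes 0.0417 or a number of a turn 7.16, either way. A call with a gripper value outside its range is refused whole. The fingers move at their own pace and stop on an object; "force" is the grip in N (left out, the last holds). Time passes only in rows, so rows that do not move let the fingers close. It gives the time, the measured TCP pose, the force, the opening and the grip force at its end, in the units of the state.
- status.read_state(): the state, without advancing time (a new reading comes with each control period).
- read_camera(name): name is "side" or "top" or "wrist"; returns a dict with "color" (420x560x3 uint8, red, green, blue), "intrinsics" (3x3 intrinsics, pixels), "world_from_camera" (4x4, takes a point from camera to world coordinates); the wrist camera has in their place "mount" (4x4, takes a point from camera to tool coordinates, whose origin is the TCP and whose axes are the flange's). Camera axes: x right, y up, looking along -z (the intrinsics and any distortion apply to the point x, -y, -z); pixel columns grow to the right and rows downward; lengths in m; the calibration is good to about 2 mm. A picture is of the moment at which its call begins: read the wrist's pose just before it. There is no depth.
- workorder.finish_job(): hands the job in; it is judged then, once.
Trained networks look in a picture, given as the dict that the camera call returned (one of the last four; its "shot" number tells which), for a name from the list of things; names that differ only in an ending like _2 or _b are one class to them, and where a whole thing is asked for, a point or a joint stands for the part that bears it (a point fixed in the world has none). Each returns a list of dicts, best first, with "score" (0 to 1); they miss things now and then, are a little off and sometimes report something else, mostly with a low value. They report only what shows in the picture. A call takes as long as a camera call.
- masks_of(picture, name): "mask" (420x560 bool, what is visible of it) and "bbox" ([left, top, right, bottom] in pixels, round what is visible of it).
The state is a dict: "time": time; "q": joint angles; "joint_vel": joint speeds; "joint_torque": joint torques, N m; "tool_pos": TCP position; "tcp_rot": TCP orientation; "wrist_force": force on the tool from outside, world axes, zero at the start; "torque": the same for the moment, N m; "width": opening from 0.0 (shut) to 1.0 (fully open); "grip_force": force on a finger pad.
Only numpy, scipy, OpenCV 4.12 (cv2) and the standard library are available. Lean on these libraries where they do the work, as an engineer would, in place of code of your own. Each camera call takes 0.05 s, during which the arm holds its last target. There are 200 camera calls.

### The job

Open the red gear case so the gears can be greased: lift the paddle handle on its front by feel until the pawl lets go and the cover springs up a little, gently, for the thin stop bar over the paddle must not be forced. Then take the black block on the cover and swing the cover back right to its stop, never wrenching it while it is latched, let go, and leave the other things on the bench where they are.

Things in the scene. Friction and masses are not known exactly. Their poses are not given: they have to be found in the camera images.
- gearcase: Red steel gear case fixed to the bench, 200 (x) x 240 (y) x 120 mm high, grey motor behind. Origin: centre of its underside, on the bench. Its -x side is the front, towards the robot; z up; yaw within 0.3 rad. On the front a steel latch box, 66 mm wide, 54 to 104 mm above the bench, its face 124 mm in front of the origin; the paddle sticks out above it.
- paddle_pivot (a point): Middle of the paddle's pivot pin, fixed on the case: 88 mm in front (-x) of its origin, 115 mm above the bench, pin along the case's y. The paddle is a dark steel bar 30 mm wide (y), 12 mm thick, reaching 98 mm forward (-x) of the pin. Its free front end lifts. It lies on a hidden rest screw set differently each time: at the start it stands anywhere from level to 0.30 rad up.
- paddle_low (a point): Point fixed on the case 75 mm forward of the pin: the middle of the paddle's thickness there if it were level. Pinch it about here from above, across its width; clear below. Lift here above level: the rest, 0 to 22 mm; pawl spring felt from 24 mm, 3 N growing to 6 to 8 N at 33 mm, where the pawl frees the cover; stop bar at 36 mm (0.50 rad). Grip friction adds to it.
- stop_bar: Thin steel bar (6 mm round, 50 mm long, along the case's y) fixed across and above the paddle, 35 mm forward of its pin and 30 mm above it; origin: its middle. The paddle's top strikes it at 0.50 rad. It is weak: 7 N more at the pinch place than the spring asks overloads it (12 N on the bar).
- pawl: Hidden steel pawl inside the case behind the latch box; origin as the case's. Slides forward 5 mm to free the cover. Loaded by the paddle and by the plunger under the cover with up to about 28 N in normal use; pulling the cover up by over 20 N while it is latched wrenches it.
- cover_hinge (a point): Middle of the cover's hinge line, fixed on the case's far top rim: 92 mm behind (+x) its origin, 120 mm above the bench, line along the case's y. The cover is a red steel plate 166 (x) x 244 (y) x 6 mm, 0.4 kg; its front edge swings up and away from the robot. Clear of the paddle and its pin when closed.
- pull (a point): Grip point in the black pull block standing on the cover; moves with it. Block 24 x 24 mm, its top 16 mm above this point, the cover's top 28 mm below it. Closed, this point is 142 mm forward (-x) of the hinge line and 34 mm above it (146 mm from it). Pinched across the case's y from above, tool kept upright, the block turns between the pads as the cover swings.
- cover (a joint): Angle of the cover, rad: 0 closed and latched; when the pawl lets go, a spring plunger lifts it to about 0.13 and it stays there, even when the paddle is let go and the pawl springs out again. 1.3 is its open stop. The hinge is stiff: the cover stays where it is left and needs about 3 to 8 N at the pull block to swing.
- glue: White glue bottle, 54 mm wide, 150 mm tall, upright; a bystander. Origin: on its underside.
- tin: Metal tin, 72 mm wide, 75 mm tall; a bystander. Origin: on its underside.
- offcut: Dark wood offcut, 110 x 50 x 28 mm; a bystander. Origin: on its underside.
- sanding_block: Cork sanding block, 100 x 60 x 35 mm; a bystander. Origin: on its underside.
- driver: Screwdriver lying on the bench; a bystander. Origin: on its underside.
- push_stick: Plywood push stick, 220 mm long, 14 mm thick; a bystander. Origin: on its underside.
- screw_dish: Steel dish, 90 mm wide, 30 mm tall; a bystander. Origin: on its underside.

How it is judged:
On the way:
1. the pawl lets go and the cover springs up (value of joint cover above 0.05 rad), for 0.1 s.
At the end, for the whole second after the job is handed in: The cover stands open at 1.22 rad or more (its stop is at 1.3 rad) and at rest (value of joint cover above 1.22 rad and velocity of joint cover between -0.05 and 0.05 rad/s); the robot touches nothing.
It fails at once if the paddle is forced against its stop bar with more than 12 N (contact force between stop_bar and anything else above 12 N).
It fails at once if the cover is wrenched against the pawl (over 40 N on the pawl) (contact force between pawl and anything else above 40 N).
It fails at once if a bystander is moved by more than 30 mm (distance of any of glue, tin, offcut, sanding_block, driver, push_stick, screw_dish from where it was at the start of the episode above 0.03 m).
It also fails if it takes over 67 s, if anything falls off the work surface, if the arm or the gripper's body presses on something with over 40 N, if the wrist force passes 120 N, or if a joint passes its speed limit or range.

## Working session

There is one attempt and no reset: what is moved stays moved. The work goes in short steps, Python scripts to look and compute and a tool call to move; the robot and the scene stay as the last step left them, time stands still between calls to the robot, and variables do not carry over. Pictures are saved under pics/ and viewed, at most 10 in all, crops included, and the job is handed in when it is done.

Besides the shell and the picture viewer there is one more tool, called after "Emit:" by a JSON object that holds its "method" and its "body". drive_tool: Moves the arm, as the interface text tells. Its arguments: {"type":"object","properties":{"rows":{"type":"array"},"force":{"type":"number"}},"required":["rows"]}

```bash
mkdir -p pics; ls; python3 - <<'E'
from workcell import status, read_camera, masks_of
import cv2, numpy as np
s=status.read_state(); print({k:np.round(v,3).tolist() for k,v in s.items()})
ims=[]
for n in ("side","top"):
    p=read_camera(n); cv2.imwrite(f'pics/{n}0.png',p['color'][:,:,::-1])
    print(n,p['intrinsics'].round(1).tolist(),p['world_from_camera'].round(3).tolist(),p.keys())
    for k in ("gearcase","paddle_pivot","paddle_low","stop_bar","pull","cover","glue","tin","offcut","sanding_block","driver","push_stick","screw_dish"):
        try:
            for m in masks_of(p,k)[:2]:
                ys,xs=np.nonzero(m['mask']); print(k,round(m['score'],2),np.round(m['bbox']).tolist(),xs.mean().round(1),ys.mean().round(1))
        except Exception as e: print(k,e)
E
```

```text
pics
{'time': 0.0, 'q': [-1.307, 0.265, 1.605, 0.0, 1.274, -0.037], 'joint_vel': [-0.0, -0.0, 0.002, -0.0, 0.0, -0.002], 'joint_torque': [0.001, -51.51, -36.731, 0.0, 0.013, -0.0], 'tool_pos': [0.2, -0.644, 0.23], 'tcp_rot': [-3.104, -0.47, 0.0], 'wrist_force': [-0.496, 0.346, -0.082], 'torque': [0.059, 0.033, 0.031], 'grip_force': 0.0, 'width': 1.004}
side [[524.2, 0.0, 281.4], [0.0, 524.2, 205.6], [0.0, 0.0, 1.0]] [[-0.947, 0.166, -0.277, 0.261], [-0.322, -0.533, 0.782, 0.908], [-0.018, 0.83, 0.558, 0.777], [0.0, 0.0, 0.0, 1.0]] dict_keys(['color', 'intrinsics', 'world_from_camera', 'shot'])
gearcase 0.76 [183.0, 170.0, 347.0, 292.0] 262.6 223.9
paddle_pivot 0.6 [183.0, 170.0, 353.0, 293.0] 263.0 224.0
paddle_low 0.89 [184.0, 170.0, 350.0, 293.0] 262.6 223.9
stop_bar 0.53 [309.0, 192.0, 326.0, 212.0] 317.6 202.1
pull 0.88 [210.0, 170.0, 313.0, 238.0] 263.6 202.7
cover 0.85 [212.0, 172.0, 313.0, 235.0] 263.7 202.8
glue 0.72 [194.0, 240.0, 225.0, 309.0] 207.2 276.6
glue 0.27 [340.0, 199.0, 377.0, 226.0] 360.5 213.4
tin 0.73 [186.0, 169.0, 348.0, 293.0] 262.5 224.0
offcut 0.59 [250.0,
[... 793 characters left out ...]
 [230.0, 147.0, 356.0, 232.0] 292.5 190.4
cover 0.56 [232.0, 149.0, 354.0, 232.0] 292.3 190.5
glue 0.86 [182.0, 160.0, 208.0, 192.0] 195.8 175.6
tin 0.93 [354.0, 160.0, 391.0, 192.0] 372.0 174.5
offcut 0.65 [179.0, 213.0, 226.0, 247.0] 202.1 229.6
offcut 0.31 [228.0, 111.0, 356.0, 282.0] 292.1 194.6
sanding_block 0.83 [342.0, 258.0, 384.0, 310.0] 363.8 281.9
sanding_block 0.35 [232.0, 145.0, 354.0, 234.0] 292.4 190.3
driver 0.66 [227.0, 255.0, 253.0, 343.0] 240.7 315.9
push_stick 0.8 [397.0, 138.0, 423.0, 223.0] 410.1 184.8
push_stick 0.61 [232.0, 148.0, 356.0, 232.0] 292.6 190.7
screw_dish 0.71 [379.0, 223.0, 423.0, 264.0] 401.8 242.8
screw_dish 0.28 [226.0, 112.0, 359.0, 285.0] 292.1 194.8
```

```bash
python3 - <<'E'
import cv2, numpy as np
a=cv2.imread('pics/top0.png')[100:350,170:430]; b=cv2.imread('pics/side0.png')[160:320,170:400]
a=cv2.resize(a,None,fx=2.3,fy=2.3,interpolation=3); 
b=cv2.resize(b,None,fx=3.4,fy=3.4,interpolation=3)
cv2.imwrite('pics/ta.png',a); cv2.imwrite('pics/sb.png',b)
E
```

```text
(no output)
```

View pics/ta.png

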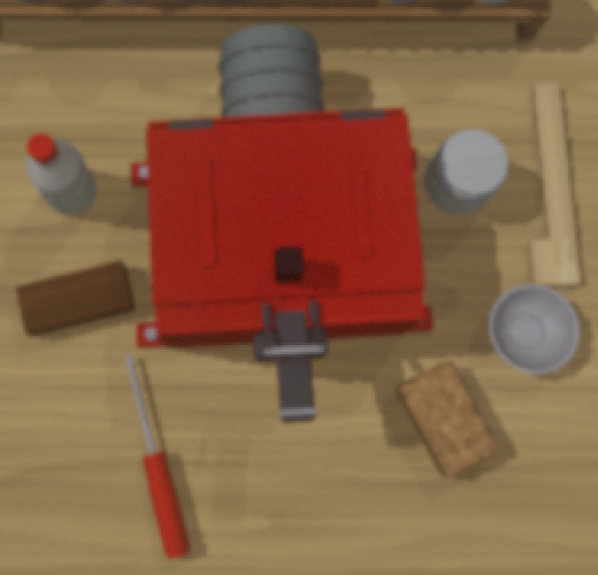

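View pics/sb.png

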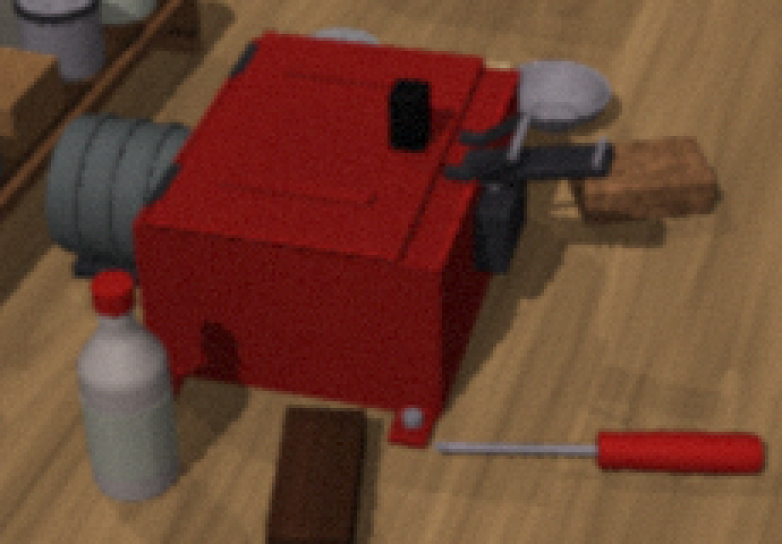

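The pictures show the case in the middle, with a black block on the cover (top crop 288,258), the stop bar (262–325,350) and the paddle's end (281–314,412). The bystanders stand clear of the work area. Next I fit the pose from the corner pixels.

```bash
cat > h.py <<'E'
import numpy as np
from scipy.spatial.transform import Rotation as R
def proj(K,T,P):
    c=(np.linalg.inv(T)@np.append(P,1))[:3]
    return np.array([K[0,2]+K[0,0]*c[0]/-c[2],K[1,2]+K[1,1]*-c[1]/-c[2]])
E
python3 - <<'E'
from h import *
from workcell import read_camera
from scipy.optimize import least_squares
cams={n:read_camera(n) for n in("side","top")}
C=[(92,122,126),(92,-122,126),(-74,122,126),(-74,-122,126),(-50,0,170),(-123,25,145),(-123,-25,145)]
T=[(148,123),(405,112),(155,305),(421,290),(289,253),(262,350),(325,350)]
S=[(137,222),(265,33),(401,260),(485,60),(411,88),(512,158),(530,113)]
obs=[('top',np.array(C[i])/1e3,np.array(p)/2.3+[170,100]) for i,p in enumerate(T)]+[('side',np.array(C[i])/1e3,np.array(p)/3.4+[170,160]) for i,p in enumerate(S)]
def W(v,c): 
    s,k=np.sin(v[2]),np.cos(v[2]); return np.array([v[0]+k*c[0]-s*c[1],v[1]+s*c[0]+k*c[1],c[2]])
def res(v): return np.array([proj(cams[n]['intrinsics'],cams[n]['world_from_camera'],W(v,c))-o for n,c,o in obs]).ravel()
r=least_squares(res,[.5,0,0],loss='soft_l1'); v=r.x; print(v, np.round(res(v).reshape(-1,2),1).tolist())
# paddle tilt: top front edge middle at 98 forward,6 up
def end(v,t): 
    return W(v,np.array([-.088-.098*np.cos(t)+.006*-np.sin(t)*-1, 0,.115+.098*np.sin(t)+.006*np.cos(t)]))
o2=[('top',np.array((297.5,414))/2.3+[170,100]),('side',np.array((604,154))/3.4+[170,160])]
for t in np.arange(0,.4,.05): print(round(t,2),[(proj(cams[n]['intrinsics'],cams[n]['world_from_camera'],end(v,t))-o).round(1).tolist() for n,o in o2])
for n,c in dict(low=(-163,0,115),bar=(-123,0,145),pull=(-50,0,154),hinge=(92,0,120)).items(): print(n,W(v,np.array(c)/1e3).round(4))
print('grasp yaw',v[2])
E
```

```text
[ 0.6191627  -0.02072991  0.05986508] [[-1.9, 1.9], [1.0, 0.6], [-2.2, 0.2], [1.6, 0.0], [-0.4, 3.6], [0.5, 1.1], [-1.5, -0.4], [0.7, -1.0], [-0.5, -1.3], [-1.3, -0.7], [-0.2, -1.2], [-0.8, -0.3], [-0.5, -0.9], [-1.2, 0.2]]
0.0 [[-0.7, 5.3], [2.7, 7.0]]
0.05 [[-0.6, 5.0], [2.6, 5.2]]
0.1 [[-0.5, 4.6], [2.4, 3.3]]
0.15 [[-0.4, 4.1], [2.2, 1.4]]
0.2 [[-0.3, 3.5], [1.7, -0.5]]
0.25 [[-0.2, 2.7], [1.2, -2.4]]
0.3 [[-0.1, 1.8], [0.6, -4.3]]
0.35 [[-0.1, 0.7], [-0.1, -6.1]]
low [ 0.4565 -0.0305  0.115 ]
bar [ 0.4964 -0.0281  0.145 ]
pull [ 0.5693 -0.0237  0.154 ]
hinge [ 0.711  -0.0152  0.12  ]
grasp yaw 0.05986507751808425
```

Emit:
{"method": "drive_tool", "body": {"rows": [[0, 0, 6.9, 0, 0, 0, 1], [0, 0, 6.9, 0, 0, 0, 1], [0, 0, 0, 0, 0, 0, 1]]}}

```text
time: 1.75
tool_pos: [0.2, -0.6447, 0.2313]
tcp_rot: [-3.14, -0.09, 0.0]
wrist_force: [0.0, 0.1, 0.2]
width: 1.003
grip_force: 0.0
```

```bash
cat >> h.py <<'E'
def plan(*targets):
    from workcell import status
    s=status.read_state(); M=R.from_rotvec(s['tcp_rot']).as_matrix(); p=np.array(s['tool_pos'])
    print('t',round(s['time'],2),'pos',p.round(4),'toolx',M[:,0].round(3),'z',M[:,2].round(3),'F',np.round(s['wrist_force'],2),'w',round(s['width'],3),'g',round(s['grip_force'],1))
    for t in targets:
        d=M.T@(np.array(t)-p); print(t,'tool shift',d.round(4),'rows',np.abs(d).max()/.04); p=np.array(t)
E
python3 -c "
from h import *
plan((.457,-.0305,.23),(.457,-.0305,.108))"
```

```text
t 1.75 pos [ 0.2    -0.6447  0.2313] toolx [ 0.998  0.057 -0.   ] z [-0.  0. -1.] F [0.04 0.11 0.21] w 1.003 g 0.0
(0.457, -0.0305, 0.23) tool shift [ 0.2916 -0.5985  0.0013] rows 14.963205072868782
(0.457, -0.0305, 0.108) tool shift [0.    0.    0.122] rows 3.0499999885788927
```

Emit:
{"method": "drive_tool", "body": {"rows": [[0, 0, 0, 0.018, -0.037, 0, 1], [0, 0, 0, 0.018, -0.037, 0, 1], [0, 0, 0, 0.018, -0.037, 0, 1], [0, 0, 0, 0.018, -0.037, 0, 1], [0, 0, 0, 0.018, -0.037, 0, 1], [0, 0, 0, 0.018, -0.037, 0, 1], [0, 0, 0, 0.018, -0.037, 0, 1], [0, 0, 0, 0.018, -0.037, 0, 1]]}}

```text
time: 2.42
tool_pos: [0.3263, -0.3388, 0.2315]
tcp_rot: [3.14, 0.099, 0.001]
wrist_force: [2.1, 0.3, 0.0]
width: 1.0
grip_force: 0.0
```

Emit:
{"method": "drive_tool", "body": {"rows": [[0, 0, 0, 0.018, -0.037, 0, 1], [0, 0, 0, 0.018, -0.037, 0, 1], [0, 0, 0, 0.018, -0.037, 0, 1], [0, 0, 0, 0.018, -0.037, 0, 1], [0, 0, 0, 0.018, -0.037, 0, 1], [0, 0, 0, 0.018, -0.037, 0, 1], [0, 0, 0, 0.018, -0.037, 0, 1], [0, 0, 0, 0, 0, 0, 1]]}}

```text
time: 3.08
tool_pos: [0.4383, -0.0682, 0.2318]
tcp_rot: [-3.136, -0.111, -0.004]
wrist_force: [-1.1, -0.6, 0.3]
width: 1.002
grip_force: 0.0
```

```bash
python3 -c "
from h import *
from workcell import read_camera
import cv2
plan((.457,-.0305,.19),(.457,-.0305,.108))
p=read_camera('wrist');print(p['intrinsics'].round(1).tolist(),p['mount'].round(3).tolist())
cv2.imwrite('pics/w1.png',p['color'][:,:,::-1])"
```

```text
t 3.08 pos [ 0.4383 -0.0682  0.2318] toolx [0.997 0.071 0.003] z [ 0.002  0.003 -1.   ] F [-1.06 -0.55  0.34] w 1.002 g 0.0
(0.457, -0.0305, 0.19) tool shift [ 0.0212 -0.0361  0.042 ] rows 1.049747597902871
(0.457, -0.0305, 0.108) tool shift [-0.0002  0.0003  0.082 ] rows 2.0499829480318676
[[330.7, 0.0, 279.3], [0.0, 330.7, 211.1], [0.0, 0.0, 1.0]] [[0.0, 0.945, 0.328, 0.084], [1.0, -0.0, 0.0, -0.001], [0.0, 0.328, -0.945, -0.143], [0.0, 0.0, 0.0, 1.0]]
```

View pics/w1.png

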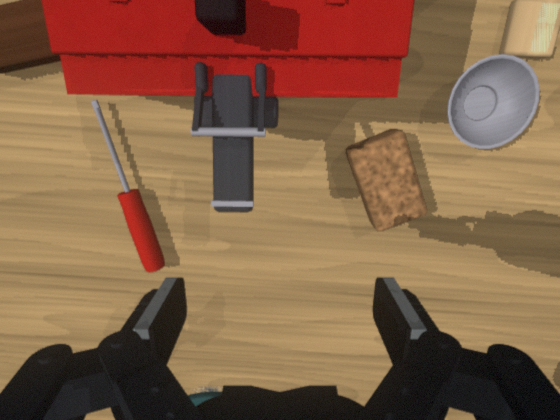

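The wrist view shows the stop bar at (192–265,132) and the paddle end at (214–251,205), both lined up with the tool. I move above the paddle and refine from there.

Emit:
{"method": "drive_tool", "body": {"rows": [[0, 0, 0, 0.01, -0.018, 0.02, 1], [0, 0, 0, 0.01, -0.018, 0.02, 1], [0, 0, 0, 0, 0, 0, 1], [0, 0, 0, 0, 0, 0, 1], [0, 0, 0, 0, 0, 0, 1]]}}

```text
time: 3.55
tool_pos: [0.4539, -0.0386, 0.1917]
tcp_rot: [3.139, 0.095, -0.0]
wrist_force: [0.4, -0.1, 0.1]
width: 1.001
grip_force: 0.0
```

```bash
python3 -c "
from h import *
from workcell import read_camera,status
import cv2
plan((.457,-.0305,.19),(.457,-.0305,.108))
s=status.read_state();T=np.eye(4);T[:3,:3]=R.from_rotvec(s['tcp_rot']).as_matrix();T[:3,3]=s['tool_pos']
p=read_camera('wrist');T=T@p['mount'];im=p['color'][:,:,::-1].copy()
v=[.6192,-.0207,.0599];k,sn=np.cos(v[2]),np.sin(v[2])
W=lambda x,y,z:np.array([v[0]+k*x-sn*y,v[1]+sn*x+k*y,z])
pts=[(-.123,.025,.145),(-.123,-.025,.145),(-.05,.0,.17)]
for t in(.1,.2,.3):
  for y in(.015,-.015): pts.append((-.088-.098*np.cos(t)+.006*np.sin(t),y,.115+.098*np.sin(t)+.006*np.cos(t)))
for q in pts:
  u=proj(p['intrinsics'],T,W(*q)); print(u.round(1)); cv2.circle(im,tuple(int(round(a)) for a in u),2,(0,255,0),-1)
cv2.imwrite('pics/w2.png',im)"
```

```text
t 3.55 pos [ 0.4539 -0.0386  0.1917] toolx [ 0.998  0.06  -0.   ] z [-0.    -0.001 -1.   ] F [ 0.39 -0.07  0.06] w 1.001 g 0.0
(0.457, -0.0305, 0.19) tool shift [ 0.0036 -0.0079  0.0017] rows 0.19791678848958116
(0.457, -0.0305, 0.108) tool shift [ 0.     -0.0001  0.082 ] rows 2.0499993649607466
[224.4 171. ]
[310.4 171. ]
[263.6  19. ]
[247.2 255.7]
[291.  255.7]
[245.7 259.6]
[291.6 259.6]
[244.1 262.2]
[292.2 262.3]
```

View pics/w2.png

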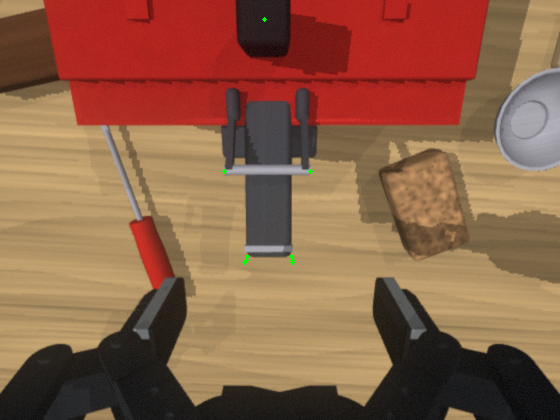

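The projected stop bar and block fall right on the picture, so the pose is good. I descend and pinch the paddle.

Emit:
{"method": "drive_tool", "body": {"rows": [[0, 0, 0, 0.0036, -0.0079, 0.02, 1], [0, 0, 0, 0, 0, 0.02, 1], [0, 0, 0, 0, 0, 0.02, 1], [0, 0, 0, 0, 0, 0.014, 1], [0, 0, 0, 0, 0, 0.009, 1], [0, 0, 0, 0, 0, 0, 1], [0, 0, 0, 0, 0, 0, 1], [0, 0, 0, 0, 0, 0, 1]]}}

```text
time: 4.27
tool_pos: [0.4583, -0.0299, 0.1097]
tcp_rot: [3.14, 0.093, 0.004]
wrist_force: [0.1, 0.6, 1.1]
width: 1.001
grip_force: 0.0
```

Emit:
{"method": "drive_tool", "body": {"rows": [[0, 0, 0, 0, 0, 0, 0.2], [0, 0, 0, 0, 0, 0, 0.2], [0, 0, 0, 0, 0, 0, 0.2], [0, 0, 0, 0, 0, 0, 0.2], [0, 0, 0, 0, 0, 0, 0.2], [0, 0, 0, 0, 0, 0, 0.2], [0, 0, 0, 0, 0, 0, 0.2]], "force": 25}}

```text
time: 4.85
tool_pos: [0.4573, -0.0308, 0.1087]
tcp_rot: [3.137, 0.097, 0.0]
wrist_force: [-1.4, -5.9, 1.5]
width: 0.347
grip_force: 30.5
```

```bash
python3 -c "
from h import *
plan()"
```

```text
t 4.85 pos [ 0.4573 -0.0308  0.1087] toolx [0.998 0.062 0.   ] z [ 0.    -0.003 -1.   ] F [-1.43 -5.92  1.45] w 0.347 g 30.5
```

Emit:
{"method": "drive_tool", "body": {"rows": [[0, 0, 0, 0, 0.001, 0, 0.2], [0, 0, 0, 0.0005, 0, -0.002, 0.2], [0, 0, 0, 0.0005, 0, -0.002, 0.2], [0, 0, 0, 0, 0, 0, 0.2], [0, 0, 0, 0, 0, 0, 0.2]]}}

```text
time: 5.27
tool_pos: [0.458, -0.031, 0.1119]
tcp_rot: [3.139, 0.094, -0.001]
wrist_force: [0.7, -5.6, -2.3]
width: 0.346
grip_force: 29.9
```

Emit:
{"method": "drive_tool", "body": {"rows": [[0, 0, 0, 0.0005, 0, -0.002, 0.2], [0, 0, 0, 0, 0, 0, 0.2], [0, 0, 0, 0, 0, 0, 0.2]]}}

```text
time: 5.52
tool_pos: [0.4585, -0.031, 0.1138]
tcp_rot: [3.139, 0.094, -0.001]
wrist_force: [3.0, -5.7, -4.1]
width: 0.346
grip_force: 29.9
```

Emit:
{"method": "drive_tool", "body": {"rows": [[0, 0, 0, 0.0005, 0, -0.002, 0.2], [0, 0, 0, 0, 0, 0, 0.2], [0, 0, 0, 0, 0, 0, 0.2]]}}

```text
time: 5.77
tool_pos: [0.459, -0.0309, 0.1157]
tcp_rot: [3.139, 0.094, -0.001]
wrist_force: [1.2, -5.5, -4.1]
width: 0.349
grip_force: 29.9
```

Emit:
{"method": "drive_tool", "body": {"rows": [[0, 0, 0, 0.0007, 0, -0.002, 0.2], [0, 0, 0, 0, 0, 0, 0.2], [0, 0, 0, 0, 0, 0, 0.2]]}}

```text
time: 6.02
tool_pos: [0.4595, -0.0309, 0.1176]
tcp_rot: [3.139, 0.094, -0.002]
wrist_force: [1.6, -5.1, -4.1]
width: 0.342
grip_force: 29.9
```

Emit:
{"method": "drive_tool", "body": {"rows": [[0, 0, 0, 0.0007, 0, -0.002, 0.2], [0, 0, 0, 0, 0, 0, 0.2], [0, 0, 0, 0, 0, 0, 0.2]]}}

```text
time: 6.27
tool_pos: [0.4599, -0.0308, 0.1189]
tcp_rot: [3.139, 0.094, -0.003]
wrist_force: [2.7, -5.4, -7.6]
width: 0.343
grip_force: 29.3
```

Emit:
{"method": "drive_tool", "body": {"rows": [[0, 0, 0, 0.0007, 0, -0.0015, 0.2], [0, 0, 0, 0, 0, 0, 0.2], [0, 0, 0, 0, 0, 0, 0.2]]}}

```text
time: 6.52
tool_pos: [0.4601, -0.0308, 0.1198]
tcp_rot: [3.139, 0.094, -0.004]
wrist_force: [2.3, -5.6, -9.7]
width: 0.348
grip_force: 29.0
```

```bash
python3 -c "
from h import *
from workcell import read_camera
import cv2
plan()
p=read_camera('side');im=p['color'][170:230,270:370,::-1].copy()
im=cv2.resize(im,None,fx=8,fy=8,interpolation=cv2.INTER_CUBIC)
v=[.6192,-.0207,.0599];k,sn=np.cos(v[2]),np.sin(v[2])
W=lambda x,y,z:np.array([v[0]+k*x-sn*y,v[1]+sn*x+k*y,z])
for t,c in((.2,(0,255,0)),(.3,(255,255,0)),(.4,(0,255,255)),(.5,(255,0,255))):
  P=[]
  for y in(.015,-.015):
    u=proj(p['intrinsics'],p['world_from_camera'],W(-.088-.098*np.cos(t)+.006*np.sin(t),y,.115+.098*np.sin(t)+.006*np.cos(t))); P.append(tuple(int(a) for a in (u-[270,170])*8+4))
  cv2.line(im,P[0],P[1],c,1)
cv2.imwrite('pics/s2.png',im)"
```

```text
t 6.52 pos [ 0.4601 -0.0308  0.1198] toolx [ 0.998  0.06  -0.003] z [-0.003 -0.002 -1.   ] F [ 2.27 -5.58 -9.75] w 0.348 g 29.0
```

View pics/s2.png

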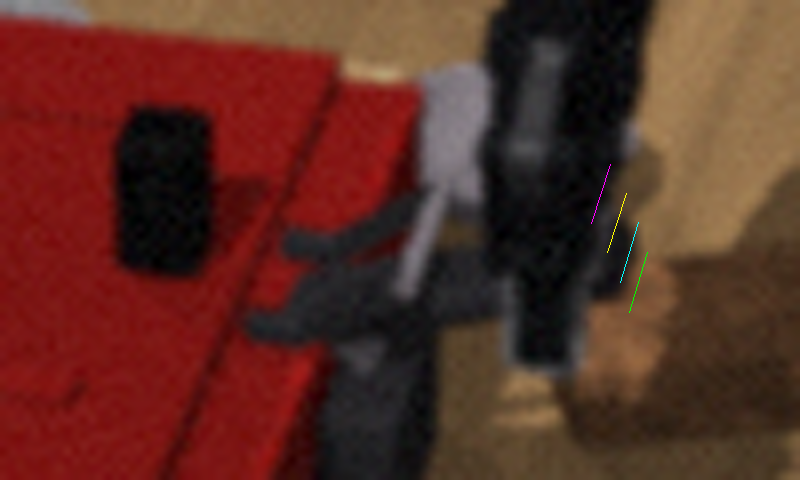

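The side crop puts the paddle end (about 630,215) at roughly 0.3–0.35 rad. There is still a gap under the stop bar, so I keep lifting.

Emit:
{"method": "drive_tool", "body": {"rows": [[0, 0, 0, 0.001, 0, -0.0015, 0.2], [0, 0, 0, 0, 0, 0, 0.2], [0, 0, 0, 0, 0, 0, 0.2]]}}

```text
time: 6.82
tool_pos: [0.4604, -0.0308, 0.1209]
tcp_rot: [3.139, 0.094, -0.007]
wrist_force: [1.8, -6.2, -10.8]
width: 0.342
grip_force: 28.8
```

Emit:
{"method": "drive_tool", "body": {"rows": [[0, 0, 0, 0.001, 0, -0.0015, 0.2], [0, 0, 0, 0, 0, 0, 0.2], [0, 0, 0, 0, 0, 0, 0.2]]}}

```text
time: 7.07
tool_pos: [0.4608, -0.0307, 0.122]
tcp_rot: [3.139, 0.095, -0.009]
wrist_force: [0.3, -5.9, -10.9]
width: 0.344
grip_force: 28.7
```

Emit:
{"method": "drive_tool", "body": {"rows": [[0, 0, 0, 0.001, 0, -0.0015, 0.2], [0, 0, 0, 0, 0, 0, 0.2], [0, 0, 0, 0, 0, 0, 0.2]]}}

```text
time: 7.32
tool_pos: [0.4612, -0.0307, 0.1233]
tcp_rot: [3.139, 0.094, -0.011]
wrist_force: [-0.9, -7.0, -10.6]
width: 0.346
grip_force: 28.6
```

Emit:
{"method": "drive_tool", "body": {"rows": [[0, 0, 0, 0.0006, 0, -0.0015, 0.2], [0, 0, 0, 0, 0, 0, 0.2], [0, 0, 0, 0, 0, 0, 0.2]]}}

```text
time: 7.57
tool_pos: [0.4617, -0.0307, 0.1246]
tcp_rot: [3.139, 0.094, -0.011]
wrist_force: [0.4, -6.5, -11.6]
width: 0.35
grip_force: 28.3
```

Emit:
{"method": "drive_tool", "body": {"rows": [[0, 0, 0, 0.0006, 0, -0.0015, 0.2], [0, 0, 0, 0, 0, 0, 0.2], [0, 0, 0, 0, 0, 0, 0.2]]}}

```text
time: 7.82
tool_pos: [0.4622, -0.0306, 0.126]
tcp_rot: [3.139, 0.094, -0.011]
wrist_force: [1.1, -6.9, -11.6]
width: 0.347
grip_force: 28.0
```

Emit:
{"method": "drive_tool", "body": {"rows": [[0, 0, 0, 0.0006, 0, -0.001, 0.2], [0, 0, 0, 0, 0, 0, 0.2], [0, 0, 0, 0, 0, 0, 0.2]]}}

```text
time: 8.07
tool_pos: [0.4626, -0.0306, 0.1269]
tcp_rot: [3.139, 0.094, -0.012]
wrist_force: [-0.9, -7.8, -13.8]
width: 0.345
grip_force: 27.9
```

```bash
cat >> h.py <<'E'
def blk():
    from workcell import read_camera
    import cv2
    a=cv2.imread('pics/side0.png')[:,:,::-1]; b=read_camera('side')['color']
    for i in(a,b):
        m=i[165:210,270:305].max(2)<45; y,x=np.nonzero(m); print(len(x),(x.mean()+270).round(1),(y.mean()+165).round(1),y.min()+165)
E
python3 -c "
from h import *
blk()"
```

```text
222 290.3 193.8 184
220 290.2 193.7 184
```

Not yet released; I continue in smaller steps.

Emit:
{"method": "drive_tool", "body": {"rows": [[0, 0, 0, 0.0004, 0, -0.001, 0.2], [0, 0, 0, 0, 0, 0, 0.2], [0, 0, 0, 0, 0, 0, 0.2]]}}

```text
time: 8.37
tool_pos: [0.4629, -0.0305, 0.1277]
tcp_rot: [3.139, 0.094, -0.012]
wrist_force: [-1.0, -6.9, -13.3]
width: 0.351
grip_force: 27.8
```

```bash
python3 -c "
from h import *
plan();blk()"
```

```text
t 8.37 pos [ 0.4629 -0.0305  0.1277] toolx [ 0.998  0.06  -0.008] z [-0.008 -0.002 -1.   ] F [ -0.98  -6.92 -13.26] w 0.351 g 27.8
222 290.3 193.8 184
219 290.3 193.6 184
```

Emit:
{"method": "drive_tool", "body": {"rows": [[0, 0, 0, 0.0004, 0, -0.001, 0.2], [0, 0, 0, 0, 0, 0, 0.2], [0, 0, 0, 0, 0, 0, 0.2]]}}

```text
time: 8.67
tool_pos: [0.4636, -0.0306, 0.1292]
tcp_rot: [3.139, 0.095, -0.012]
wrist_force: [-0.5, -7.0, -9.8]
width: 0.345
grip_force: 27.9
```

```bash
python3 -c "
from h import *
plan();blk()"
```

```text
t 8.67 pos [ 0.4636 -0.0306  0.1292] toolx [ 0.998  0.06  -0.008] z [-0.007 -0.002 -1.   ] F [-0.48 -7.   -9.79] w 0.345 g 27.9
222 290.3 193.8 184
219 290.3 193.6 184
```

```bash
python3 -c "
from h import *
from workcell import read_camera
import cv2
plan();blk();plan()
p=read_camera('side');im=p['color'][160:240,260:370,::-1]
cv2.imwrite('pics/s3.png',cv2.resize(im,None,fx=7,fy=7,interpolation=cv2.INTER_CUBIC))"
```

```text
t 8.72 pos [ 0.4636 -0.0306  0.1293] toolx [ 0.998  0.06  -0.007] z [-0.007 -0.002 -1.   ] F [ -1.01  -6.77 -10.39] w 0.344 g 27.9
222 290.3 193.8 184
218 290.2 193.6 184
t 8.77 pos [ 0.4636 -0.0306  0.1292] toolx [ 0.998  0.06  -0.007] z [-0.007 -0.002 -1.   ] F [ -0.54  -7.26 -10.46] w 0.346 g 27.9
```

View pics/s3.png

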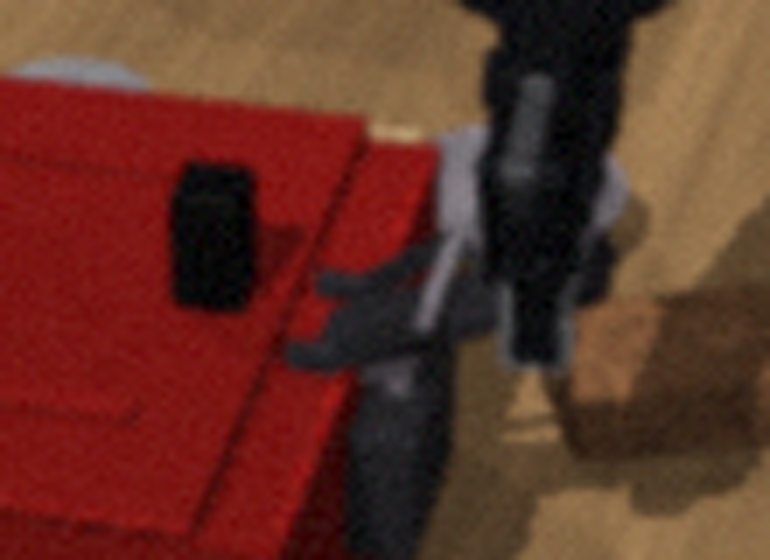

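Emit:
{"method": "drive_tool", "body": {"rows": [[0, 0, 0, 0.0004, 0, -0.001, 0.2], [0, 0, 0, 0, 0, 0, 0.2], [0, 0, 0, 0, 0, 0, 0.2]], "force": 32}}

```text
time: 9.07
tool_pos: [0.4643, -0.0305, 0.1308]
tcp_rot: [3.139, 0.094, -0.011]
wrist_force: [-1.4, -6.1, -3.9]
width: 0.348
grip_force: 34.4
```

```bash
python3 -c "
from h import *
plan();blk()"
```

```text
t 9.07 pos [ 0.4643 -0.0305  0.1308] toolx [ 0.998  0.06  -0.007] z [-0.007 -0.002 -1.   ] F [-1.42 -6.14 -3.91] w 0.348 g 34.4
222 290.3 193.8 184
219 289.6 191.6 182
```

Emit:
{"method": "drive_tool", "body": {"rows": [[0, 0, 0, 0, 0, 0, 0.2], [0, 0, 0, 0, 0, 0, 0.2], [0, 0, 0, 0, 0, 0, 0.2]]}}

```text
time: 9.37
tool_pos: [0.4646, -0.0305, 0.1312]
tcp_rot: [3.139, 0.094, -0.01]
wrist_force: [-1.4, -7.1, -6.8]
width: 0.343
grip_force: 34.2
```

```bash
python3 -c "
from h import *
plan();blk()"
```

```text
t 9.37 pos [ 0.4646 -0.0305  0.1312] toolx [ 0.998  0.06  -0.006] z [-0.006 -0.002 -1.   ] F [-1.42 -7.1  -6.78] w 0.343 g 34.2
222 290.3 193.8 184
223 289.7 191.7 182
```

Emit:
{"method": "drive_tool", "body": {"rows": [[0, 0, 0, 0.0003, 0, -0.0007, 0.2], [0, 0, 0, 0, 0, 0, 0.2], [0, 0, 0, 0, 0, 0, 0.2]]}}

```text
time: 9.67
tool_pos: [0.4647, -0.0305, 0.1313]
tcp_rot: [3.139, 0.094, -0.01]
wrist_force: [-0.6, -5.9, -8.7]
width: 0.345
grip_force: 33.7
```

```bash
python3 -c "
from h import *
from workcell import read_camera
import cv2
plan();blk()
p=read_camera('side')
v=[.6192,-.0207,.0599];k,sn=np.cos(v[2]),np.sin(v[2])
W=lambda x,y,z:np.array([v[0]+k*x-sn*y,v[1]+sn*x+k*y,z])
for t in(0,.03,.06,.1,.13):
  a=.2350+t; x=.092-.146*np.cos(a);z=.12+.146*np.sin(a); print(t,proj(p['intrinsics'],p['world_from_camera'],W(x,0,z)).round(1))
a=cv2.imread('pics/side0.png')[160:240,180:330]; b=p['color'][160:240,180:330,::-1]
im=np.vstack([a,b]);cv2.imwrite('pics/s4.png',cv2.resize(im,None,fx=3.7,fy=3.7,interpolation=cv2.INTER_CUBIC))"
```

```text
t 9.67 pos [ 0.4647 -0.0305  0.1313] toolx [ 0.998  0.06  -0.007] z [-0.006 -0.002 -1.   ] F [-0.64 -5.86 -8.72] w 0.345 g 33.7
222 290.3 193.8 184
230 288.3 187.5 178
0 [290.1 191.7]
0.03 [289.6 190. ]
0.06 [289.1 188.3]
0.1 [288.2 186.1]
0.13 [287.6 184.4]
```

View pics/s4.png

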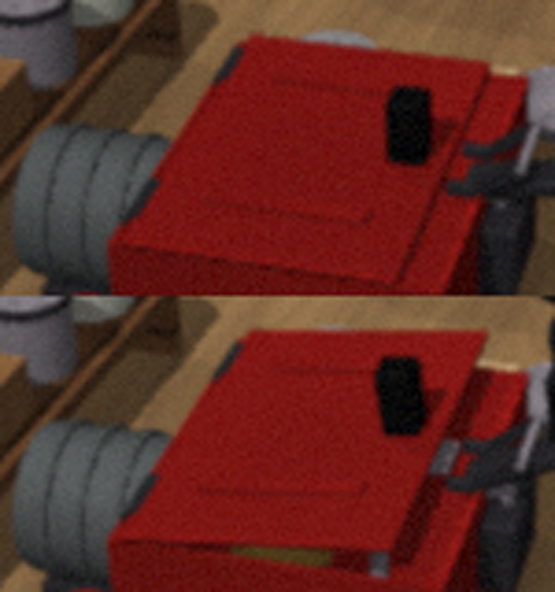

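The lower half shows the cover sprung up by about 0.11–0.13 rad, with the block at (400,395). I lower the paddle, let go and rise.

Emit:
{"method": "drive_tool", "body": {"rows": [[0, 0, 0, -0.001, 0, 0.003, 0.2], [0, 0, 0, -0.002, 0, 0.005, 0.2], [0, 0, 0, -0.0015, 0, 0.005, 0.2], [0, 0, 0, 0, 0, 0, 0.2], [0, 0, 0, 0, 0, 0, 1], [0, 0, 0, 0, 0, 0, 1], [0, 0, 0, 0, 0, 0, 1], [0, 0, 0, 0, 0, 0, 1]]}}

```text
time: 10.43
tool_pos: [0.4634, -0.0296, 0.1212]
tcp_rot: [-3.14, -0.094, -0.001]
wrist_force: [0.1, 0.2, 0.3]
width: 0.891
grip_force: 0.0
```

Emit:
{"method": "drive_tool", "body": {"rows": [[0, 0, 0, 0, 0, 0, 1], [0, 0, 0, 0, 0, 0, 1], [0, 0, 0, 0, 0, -0.02, 1], [0, 0, 0, 0, 0, -0.04, 1], [0, 0, 0, 0, 0, -0.04, 1], [0, 0, 0, 0, 0, 0, 1], [0, 0, 0, 0, 0, 0, 1], [0, 0, 0, 0, 0, 0, 1]]}}

```text
time: 11.1
tool_pos: [0.4632, -0.0298, 0.2211]
tcp_rot: [-3.14, -0.094, -0.001]
wrist_force: [-0.1, 0.0, -0.2]
width: 0.995
grip_force: 0.0
```

```bash
python3 -c "
from h import *
from workcell import read_camera
import cv2
blk()
v=[.6192,-.0207,.0599];k,sn=np.cos(v[2]),np.sin(v[2])
W=lambda x,y,z:np.array([v[0]+k*x-sn*y,v[1]+sn*x+k*y,z])
a=[W(.092-.146*np.cos(.235+t),0,.12+.146*np.sin(.235+t)-.018).round(4).tolist() for t in(.13,.25,.4,.6,.8,1.,1.2,1.3,1.33)]
print(a);a0=list(a[0]);a0[2]=.225
plan(a0,*a)"
```

```text
222 290.3 193.8 184
229 288.1 186.7 177
[[0.5749, -0.0234, 0.1541], [0.5821, -0.0229, 0.1701], [0.5937, -0.0222, 0.1886], [0.6132, -0.0211, 0.2102], [0.6366, -0.0197, 0.2275], [0.663, -0.0181, 0.2398], [0.6913, -0.0164, 0.2467], [0.7058, -0.0155, 0.2479], [0.7102, -0.0152, 0.248]]
t 11.15 pos [ 0.4624 -0.0298  0.2199] toolx [ 0.998  0.06  -0.002] z [-0.002  0.    -1.   ] F [ 0.02 -0.02 -0.17] w 1.003 g 0.0
[0.5749, -0.0234, 0.225] tool shift [ 0.1127  0.0004 -0.0053] rows 2.8178400644894834
[0.5749, -0.0234, 0.1541] tool shift [0.0001 0.     0.0709] rows 1.7724974132187556
[0.5821, -0.0229, 0.1701] tool shift [ 0.0072 -0.0001 -0.016 ] rows 0.40029857773607735
[0.5937, -0.0222, 0.1886] tool shift [ 0.0116 -0.     -0.0185] rows 0.46298208904303184
[0.6132, -0.0211, 0.2102] tool shift [ 0.0195  0.0001 -0.0216] rows 0.5408113229985767
[0.6366, -0.0197, 0.2275] tool shift [ 0.0234 -0.     -0.0173] rows 0.5853265208848908
[0.663, -0.0181, 0.2398] tool shift [ 0.0264 -0.     -0.0123] rows 0.6606989776519264
[0.6913, -0.0164, 0.2467] tool shift [ 0.0283 -0.     -0.0069] rows 0.7084877105016839
[0.7058, -0.0155, 0.2479] tool shift [ 0.0145 -0.     -0.0012] rows 0.3631464914153732
[0.7102, -0.0152, 0.248] tool shift [ 0.0044 -0.     -0.0001] rows 0.11024743550369215
```

Emit:
{"method": "drive_tool", "body": {"rows": [[0, 0, 0, 0.037, 0, -0.004, 1], [0, 0, 0, 0.038, 0, -0.002, 1], [0, 0, 0, 0.0377, 0, 0, 1], [0, 0, 0, 0, 0, 0.02, 1], [0, 0, 0, 0, 0, 0.025, 1], [0, 0, 0, 0, 0, 0.024, 1], [0, 0, 0, 0, 0, 0, 1], [0, 0, 0, 0, 0, 0, 1]]}}

```text
time: 11.82
tool_pos: [0.5728, -0.0229, 0.1544]
tcp_rot: [-3.139, -0.094, 0.012]
wrist_force: [-0.5, 0.3, 0.8]
width: 0.998
grip_force: 0.0
```

Emit:
{"method": "drive_tool", "body": {"rows": [[0, 0, 0, 0, 0, 0, 0.1], [0, 0, 0, 0, 0, 0, 0.1], [0, 0, 0, 0, 0, 0, 0.1], [0, 0, 0, 0, 0, 0, 0.1], [0, 0, 0, 0, 0, 0, 0.1], [0, 0, 0, 0, 0, 0, 0.1], [0, 0, 0, 0, 0, 0, 0.1], [0, 0, 0, 0, 0, 0, 0.1]], "force": 35}}

```text
time: 12.48
tool_pos: [0.5763, -0.0239, 0.1594]
tcp_rot: [3.139, 0.094, 0.003]
wrist_force: [-1.4, -4.2, 5.7]
width: 0.279
grip_force: 40.6
```

Emit:
{"method": "drive_tool", "body": {"rows": [[0, 0, 0, 0.0036, 0, -0.008, 0.1], [0, 0, 0, 0.0036, 0, -0.008, 0.1], [0, 0, 0, 0.0058, 0, -0.0092, 0.1], [0, 0, 0, 0.0058, 0, -0.0092, 0.1], [0, 0, 0, 0, 0, 0, 0.1], [0, 0, 0, 0, 0, 0, 0.1]]}}

```text
time: 12.98
tool_pos: [0.5939, -0.0228, 0.1913]
tcp_rot: [3.139, 0.094, -0.003]
wrist_force: [1.5, -5.2, -3.7]
width: 0.272
grip_force: 37.2
```

```bash
python3 -c "
from h import *
plan([0.5937, -0.0222, 0.1886])"
```

```text
t 12.98 pos [ 0.5939 -0.0228  0.1913] toolx [ 0.998  0.06  -0.002] z [-0.002 -0.001 -1.   ] F [ 1.5  -5.22 -3.67] w 0.272 g 37.2
[0.5937, -0.0222, 0.1886] tool shift [-0.0002 -0.0006  0.0027] rows 0.0686125136952251
```

Good: the forces are as expected, so I continue along the arc.

Emit:
{"method": "drive_tool", "body": {"rows": [[0, 0, 0, 0.0098, 0, -0.0108, 0.1], [0, 0, 0, 0.0098, 0, -0.0108, 0.1], [0, 0, 0, 0.0117, 0, -0.0087, 0.1], [0, 0, 0, 0.0117, 0, -0.0087, 0.1], [0, 0, 0, 0, 0, 0, 0.1], [0, 0, 0, 0, 0, 0, 0.1]]}}

```text
time: 13.48
tool_pos: [0.6373, -0.0201, 0.2303]
tcp_rot: [3.139, 0.094, -0.001]
wrist_force: [2.5, -5.4, -6.1]
width: 0.271
grip_force: 37.5
```

Emit:
{"method": "drive_tool", "body": {"rows": [[0, 0, 0, 0.0132, 0, -0.0062, 0.1], [0, 0, 0, 0.0132, 0, -0.0062, 0.1], [0, 0, 0, 0.0142, 0, -0.0035, 0.1], [0, 0, 0, 0.0142, 0, -0.0035, 0.1], [0, 0, 0, 0, 0, 0, 0.1], [0, 0, 0, 0, 0, 0, 0.1]]}}

```text
time: 13.98
tool_pos: [0.6915, -0.0168, 0.2494]
tcp_rot: [3.14, 0.094, -0.002]
wrist_force: [1.2, -5.6, -4.9]
width: 0.272
grip_force: 36.3
```

```bash
python3 -c "
from h import *
plan([0.7058, -0.0155, 0.2479])"
```

```text
t 13.98 pos [ 0.6915 -0.0168  0.2494] toolx [ 0.998  0.06  -0.002] z [-0.002 -0.001 -1.   ] F [ 1.15 -5.59 -4.88] w 0.272 g 36.3
[0.7058, -0.0155, 0.2479] tool shift [ 0.0143 -0.0004  0.0014] rows 0.3581175836892669
```

Emit:
{"method": "drive_tool", "body": {"rows": [[0, 0, 0, 0.0072, 0, 0.0, 0.1], [0, 0, 0, 0.0072, 0, 0, 0.1], [0, 0, 0, 0.003, 0, 0, 0.1], [0, 0, 0, 0, 0, 0, 0.1], [0, 0, 0, 0, 0, 0, 0.1]]}}

```text
time: 14.4
tool_pos: [0.708, -0.0158, 0.2507]
tcp_rot: [3.139, 0.094, -0.003]
wrist_force: [-2.5, -5.2, -1.8]
width: 0.274
grip_force: 37.0
```

```bash
python3 -c "
from h import *
from workcell import read_camera
import cv2
plan()
p=read_camera('side');cv2.imwrite('pics/s5.png',cv2.resize(p['color'][60:310,130:400,::-1],None,fx=2.3,fy=2.3,interpolation=cv2.INTER_CUBIC))"
```

```text
t 14.4 pos [ 0.708  -0.0158  0.2507] toolx [ 0.998  0.06  -0.002] z [-0.002 -0.001 -1.   ] F [-2.5  -5.16 -1.78] w 0.274 g 37.0
```

View pics/s5.png

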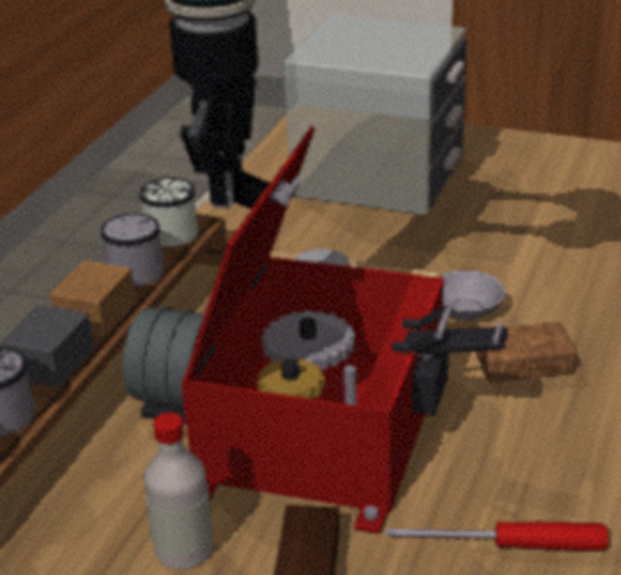

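The cover stands nearly upright, with its front edge at (310,130) and the gears in view. I push on gently to feel the stop.

Emit:
{"method": "drive_tool", "body": {"rows": [[0, 0, 0, 0.004, 0, 0, 0.1], [0, 0, 0, 0, 0, 0, 0.1], [0, 0, 0, 0, 0, 0, 0.1]]}}

```text
time: 14.7
tool_pos: [0.7116, -0.0156, 0.2508]
tcp_rot: [3.139, 0.094, -0.004]
wrist_force: [-3.6, -4.9, -0.7]
width: 0.277
grip_force: 37.0
```

Emit:
{"method": "drive_tool", "body": {"rows": [[0, 0, 0, 0.004, 0, 0, 0.1], [0, 0, 0, 0, 0, 0, 0.1], [0, 0, 0, 0, 0, 0, 0.1]]}}

```text
time: 14.95
tool_pos: [0.7156, -0.0153, 0.2508]
tcp_rot: [3.139, 0.094, -0.004]
wrist_force: [-4.0, -4.9, -0.2]
width: 0.272
grip_force: 37.0
```

Emit:
{"method": "drive_tool", "body": {"rows": [[0, 0, 0, 0.004, 0, 0, 0.1], [0, 0, 0, 0, 0, 0, 0.1], [0, 0, 0, 0, 0, 0, 0.1]]}}

```text
time: 15.2
tool_pos: [0.7196, -0.015, 0.2507]
tcp_rot: [3.14, 0.094, -0.004]
wrist_force: [-3.7, -5.0, 0.3]
width: 0.274
grip_force: 36.9
```

Emit:
{"method": "drive_tool", "body": {"rows": [[0, 0, 0, 0.003, 0, 0, 0.1], [0, 0, 0, 0, 0, 0, 0.1], [0, 0, 0, 0, 0, 0, 0.1]]}}

```text
time: 15.45
tool_pos: [0.7206, -0.015, 0.2506]
tcp_rot: [3.139, 0.094, -0.011]
wrist_force: [-9.1, -5.1, 1.5]
width: 0.276
grip_force: 37.2
```

That is the stop: the force jumped to 9 N. I let go and rise.

Emit:
{"method": "drive_tool", "body": {"rows": [[0, 0, 0, -0.001, 0, 0, 0.1], [0, 0, 0, 0, 0, 0, 1], [0, 0, 0, 0, 0, 0, 1], [0, 0, 0, 0, 0, 0, 1], [0, 0, 0, 0, 0, 0, 1], [0, 0, 0, 0, 0, 0, 1], [0, 0, 0, 0, 0, 0, 1], [0, 0, 0, 0, 0, 0, 1]]}}

```text
time: 16.12
tool_pos: [0.7235, -0.0141, 0.2508]
tcp_rot: [-3.14, -0.094, -0.0]
wrist_force: [-0.4, 0.5, -0.4]
width: 0.994
grip_force: 0.0
```

Emit:
{"method": "drive_tool", "body": {"rows": [[0, 0, 0, 0, 0, -0.01, 1], [0, 0, 0, 0, 0, -0.02, 1], [0, 0, 0, 0, 0, -0.03, 1], [0, 0, 0, 0, 0, -0.03, 1], [0, 0, 0, 0, 0, -0.03, 1], [0, 0, 0, 0, 0, 0, 1], [0, 0, 0, 0, 0, 0, 1], [0, 0, 0, 0, 0, 0, 1]]}}

```text
time: 16.78
tool_pos: [0.7234, -0.0143, 0.3713]
tcp_rot: [-3.14, -0.094, -0.001]
wrist_force: [-0.3, -0.6, -1.0]
width: 1.0
grip_force: 0.0
```

```bash
python3 -c "
from h import *
from workcell import read_camera
import cv2
plan()
p=read_camera('side')
v=[.6192,-.0207,.0599];k,sn=np.cos(v[2]),np.sin(v[2])
W=lambda x,y,z:np.array([v[0]+k*x-sn*y,v[1]+sn*x+k*y,z])
im=cv2.resize(p['color'][60:310,130:400,::-1],None,fx=2.3,fy=2.3,interpolation=cv2.INTER_CUBIC)
for t,c in((1.22,(0,255,0)),(1.3,(255,255,0))):
  L=[proj(p['intrinsics'],p['world_from_camera'],W(.092-.166*np.cos(t),y,.12+.166*np.sin(t))) for y in(.122,-.122)]
  P=[tuple(int(a) for a in (u-[130,60])*2.3) for u in L]; cv2.line(im,P[0],P[1],c,1)
cv2.imwrite('pics/s6.png',im)"
```

```text
t 16.78 pos [ 0.7234 -0.0143  0.3713] toolx [0.998 0.06  0.001] z [ 0.001  0.    -1.   ] F [-0.34 -0.61 -0.98] w 1.0 g 0.0
```

View pics/s6.png

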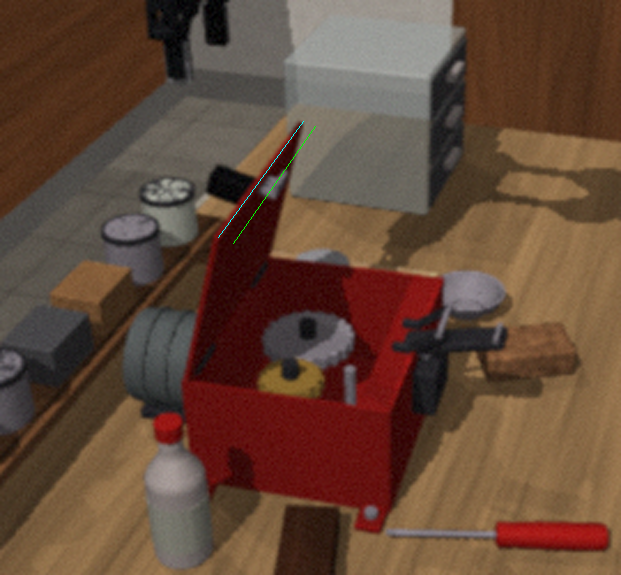

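The cover's front edge lies on the 1.3 rad line, (218,238)–(302,122). The gripper is clear above it and the bystanders visible here look unmoved.

```bash
python3 -c "
from workcell import workorder
print(workorder.finish_job())"
```

```text
the job is handed in; nothing more can be done
None
```

The paddle released the pawl, the cover now stands at its 1.3 rad stop, the gripper is clear, and I handed the job in at about 17 s; no verdict came back, and I didn't re-measure the bystanders.

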